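# Seat the notched cover of the bar's glass rinser

## Task

The round metal cover of the glass rinser has been dropped back on turned the wrong way, so it stands proud of its black pan. With a fingertip against its raised ribs, turn the cover until its rim notch is over the pan's locating pin (in line with the ear outside the rim), then press it down fully home, flush with the pan's rim. Do not lift the cover out or disturb the other things on the counter, and finish clear of everything.

Things in the scene. Friction and masses are not known exactly. Their poses are not given: they have to be found in the camera images.
- rinser: Glass rinser pan fixed to the counter: round, black, 170 mm outside diameter, rim top 27 mm above the counter. Origin: centre of its underside (z = 0); z up; +x points to the locating pin. A steel ear (14 mm wide, 22 mm high) stands outside the rim at the pin's angle, 84 to 108 mm from the centre. A hidden spindle in the middle keeps the cover centred (about 2 mm of play).
- pin (a point): Tip of the locating pin: upright steel pin 8 mm in diameter, tapered over its top 5 mm to 2 mm, inside the pan 65 mm from its centre on the rinser's +x axis, tip 29 mm above the counter. Hidden under the cover until the notch is over it; a small bar joins it to the rim, in line with the ear.
- cover: Loose metal disc, 150 mm diameter, 5 mm thick, 0.2 to 0.42 kg. Origin: centre of the disc's underside; z up; +x points to the notch. Origin 30 mm above the counter at the start, just clear of the pin tip; 22 mm when seated, its top then flush with the pan's rim. Turns either way without limit and stays where left. With the notch not over the pin, the pin stops it from going down.
- notch (a point): Middle of the notch in the cover's rim, level with the disc's top, 65 mm from its centre. The notch is 17 mm wide, open to the rim, reaching inwards to 56 mm from the centre.
- rib (a point): On the cover's top face, in the middle of one of its three straight radial ribs: 45 mm from the centre, on the rib's top edge, 23 mm above the cover's origin. Each rib is 8 mm thick, stands 18 mm above the disc and runs from the hub out to 68 mm from the centre; they lie at 60, 180 and 300 degrees counter-clockwise from the notch. This is the one at 180, opposite the notch.
- hub (a point): Centre of the flat top of the cover's round hub: 36 mm diameter, 24 mm high above the disc, so 29 mm above the cover's origin. The place to press: the cover rests on a rubber-mounted support ring that keeps its height until 4 to 8 N on the hub pushes cover and ring 8 mm down to a firm stop, where they stay.
- glass: Bystander: empty drinking glass, 84 mm diameter, 140 mm high; origin at the centre of its underside. Leave alone.
- shaker: Bystander: steel cocktail shaker, 88 mm diameter, 175 mm high; origin at the centre of its underside. Leave alone.
- dispenser: Bystander: black napkin dispenser, 100 x 150 x 125 mm; origin at the centre of its underside. Leave alone.
- coasters: Bystander: stack of cork coasters, 94 mm diameter, 20 mm high; origin at the centre of its underside. Leave alone.
Things that resemble listed ones, but are neither listed nor needed, are in the scene too. Several things have the shape of the cover; the one meant has the colours described above. Of the things that look like the rinser, the smaller one is meant.

How it is judged:
By the outcome, as a careful person would: the job done as asked, in the order asked, and still so for the second after the job is handed in, with the robot touching nothing.
It also fails if it takes over 48 s, if anything falls off the work surface, if the arm or the gripper's body presses on something with over 40 N, if the wrist force passes 120 N, or if a joint passes its speed limit or range.

## Robot

A 6-joint arm with a two-finger parallel gripper is mounted at the origin on the work surface. World frame = base frame: x ahead of the robot, y to its left, z up, the work surface at z = 0. Lengths are in mm, angles in rad, forces in N, time in s.
With the tool pointing down it reaches from about 275 to 1000 mm from the base axis. Payload 8.4 kg.
Tool frame: the origin (TCP) lies on the mounting face of the last link; the fingertips stand 173 mm ahead of it and the grasp point (between the pads) lies 155 mm ahead of it; z points along the fingers, y is the direction in which the jaws open and shut (so a half turn about z gives the same grasp; the last joint's range is limited). The gripper opens to 85 mm and grips with 20 to 120 N. Pads are 22 mm wide; open, the fingers measure 114 mm over their backs; the gripper's body (76 mm by 85 mm) begins 54 mm behind the grasp point. The pads swing forward as they close: fully open they stand 13 mm farther back than shut.
Start: joints at [1.12, 0.353, 1.633, -0, 1.155, -0.002], TCP at [271.177, 563.109, 404.681] pointing down, gripper open.
Joint ranges: [-2.63, 2.63], [-0.92, 2.1], [0.06, 2.66], [-1.3, 4.44], [0, 2.69], [-3.02, 3.02]. Speed limits (rad/s): [2.22, 2.22, 2.79, 3.14, 3.14, 3.14].

## Interface

Orientations are given as [roll, pitch, yaw] about the fixed x, y, z axes, in that order (R = Rz(yaw) Ry(pitch) Rx(roll)).
In Python, from rig import r, grab_frame, spotter gives the robot as it stands.
- The arm moves only by the tool apply_moves, never from a script. Its argument "motion" is text: rows parted by semicolons, each of 5 numbers parted by spaces: the opening, from -1 (shut) to 1 (fully open), then the shift along the tool's x, y, z as a fraction of full scale, then the turn about the tool's z as a fraction of full scale. In form: hand x y z twist; .... A call has 1 to 20 rows; each row is the pose to reach, as a shift and turn from the pose commanded when the call began, along the tool's axes at that moment, turning the shorter way round; what a row does not reach only later rows make up. Full scale, the value 1, is 1 m for a shift and pi rad for a turn. A row lasts 1/12 s, in which the tool goes at most 41.7 mm and 7.16 degrees, less where a joint would pass 70% of its speed; a pose out of reach is approached as far as the arm can. A call with a number of a shift or a turn outside -1 to 1 is refused whole. A call with a gripper value outside its range is refused whole. The fingers move at their own pace and stop on an object; "squeeze" is the grip in N (left out, the last holds). Time passes only in rows, so rows that repeat a pose let the fingers close. It gives the time, the measured TCP pose, the force and the opening at its end, in the units of the state.
- r.sense(): the state, without advancing time (a new reading comes with each control period).
- grab_frame(name): name is "scene" or "side" or "wrist"; returns a dict with "img" (420x560x3 uint8, red, green, blue), "fx", "fy", "cx", "cy" (pixels), "dist_coeffs" ([k1, k2, p1, p2, k3] as OpenCV has them; the pictures are not rectified), "R" (3x3) and "t" (3): a world point X has camera coordinates R X + t. Camera axes: x right, y down, z forward; pixel columns grow to the right and rows downward; lengths in mm; the calibration is good to about 2 mm. A picture is of the moment at which its call begins. There is no depth.
- r.sign_off(): hands the job in, once; it reports no verdict.
Trained networks look in the newest picture that a camera, given by its name, has taken for a name from the list of things; names that differ only in an ending like _2 or _b are one class to them, and where a whole thing is asked for, a point or a joint stands for the part that bears it (a point fixed in the world has none). Each returns a list of dicts, best first, with "conf" (0 to 1); they miss things now and then, are a little off and sometimes report something else, mostly with a low value. They report only what shows in the picture. A call takes as long as a camera call. They do not tell look-alikes from the thing itself.
- spotter.boxes_of(query, camera): "point" ([x, y, z] in mm, in world coordinates, good to about 4 mm: the middle of the surface that is visible of it).
- spotter.place_of(query, camera): "point" ([x, y, z] in mm, in world coordinates, good to about 4 mm: a listed point, or the origin of a listed thing).
The state is a dict: "clock": time; "qpos": joint angles; "qvel": joint speeds; "joint_efforts": joint torques, N m; "eef_pos": TCP position; "tcp_rot": TCP orientation; "contact_force": force on the tool from outside, world axes, zero at the start; "wrist_torque": the same for the moment, N m; "opening": opening from 0.0 (shut) to 1.0 (fully open).
Only numpy, scipy, OpenCV 4.12 (cv2) and the standard library are available. Lean on these libraries where they do the work, as an engineer would, in place of code of your own. Each camera call takes 0.05 s, during which the arm holds its last target.

## Working session

There is one attempt and no reset: what is moved stays moved. The work goes in short steps, Python scripts to look and compute and a tool call to move; the robot and the scene stay as the last step left them, time stands still between calls to the robot, and variables do not carry over. Pictures are saved under pics/ and viewed, and the job is handed in when it is done.

Besides the shell and the picture viewer there is one more tool, called as name(argument=value, ...) on one line, values as JSON. apply_moves: Moves the arm, as the interface text tells. Its arguments: {"type":"object","properties":{"motion":{"type":"string"},"squeeze":{"type":"number"}},"required":["motion"]}

```bash
mkdir -p pics; python3 - <<'E'
from rig import r, grab_frame, spotter
import cv2
s=r.sense(); print({k:s[k] for k in s})
for c in ["scene","side","wrist"]:
    f=grab_frame(c); cv2.imwrite(f"pics/{c}0.png",f["img"][:,:,::-1])
    print(c,f["fx"],f["fy"],f["cx"],f["cy"],f["dist_coeffs"],f["R"],f["t"])
    for q in ["rinser","cover","notch","rib","hub","pin","glass","shaker","dispenser","coasters"]:
        print(q,[( [round(v) for v in d["point"]],round(d["conf"],2)) for d in spotter.place_of(q,c)])
print(r.sense()["clock"])
E
```

```text
{'clock': 0.0, 'qpos': array([ 1.11962917e+00,  3.53660888e-01,  1.63413600e+00,  2.55189224e-07,
        1.15521327e+00, -2.39182254e-03]), 'qvel': array([-4.96603441e-04, -9.42888170e-04, -2.81738274e-04,  9.59136702e-04,
       -5.32416205e-05,  2.05756297e-03]), 'joint_efforts': array([ 5.61619905e-03, -6.05250263e+01, -3.42072165e+01,  3.83500719e-04,
        9.26475768e-03,  6.51742630e-05]), 'eef_pos': array([271.05612032, 562.90101936, 403.95275909]), 'tcp_rot': array([-3.14017516e+00, -3.62373130e-06,  2.69281721e+00]), 'contact_force': array([ 0.74483581, -0.35467858,  0.81030449]), 'wrist_torque': array([-0.00145986, -0.02749357,  0.0269946 ]), 'opening': 0.9960689655292984}
scene 398.58083187079757 398.58083187079757 276.87200482850716 204.05188470541256 [-0.09545298  0.          0.          0.          0.        ] [[-0.40063736  0.91591118 -0.0244216 ]
 [ 0.51540578  0.20325113 -0.83249376]
 [-0.75752662 -0.34611513 -0.55349592]] [ 213.63290946 -235.69589432 1525.71992184]
rinser [([318, 139, 5], 0.83)]
cover [([607, -91, 32], 0.77), ([435, -411, 0], 0.65), ([831, -60, 1
[... 1000 characters left out ...]
, ([608, -85, 58], 0.55), ([447, 360, -2], 0.42)]
pin [([357, 72, 38], 0.81), ([640, -144, 27], 0.74), ([616, -133, 53], 0.42)]
glass [([448, 359, -3], 0.93)]
shaker [([437, -409, -1], 0.72)]
dispenser [([667, 363, -1], 0.85)]
coasters [([672, -310, 2], 0.69)]
wrist 320.81223143068917 320.81223143068917 279.3484197667256 212.9845347701281 [0.02464776 0.         0.         0.         0.        ] [[ 0.43371313  0.90104982 -0.00146303]
 [ 0.85809237 -0.41253945  0.3057592 ]
 [ 0.27490072 -0.13386719 -0.95210775]] [-625.15768509  -38.2441155   381.13976271]
rinser [([316, 140, -1], 0.71)]
cover []
notch []
rib []
hub []
pin []
glass [([447, 359, 2], 0.63)]
shaker []
dispenser []
coasters []
1.65
```

View pics/scene0.png

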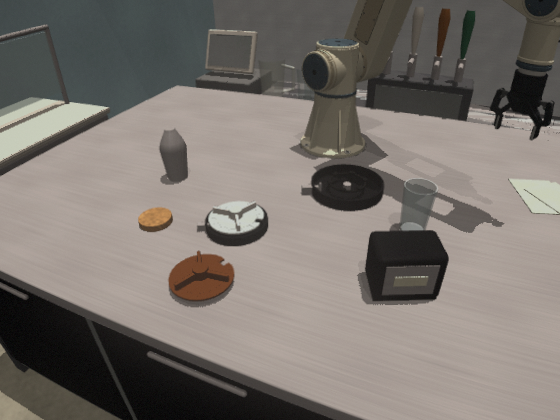

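View pics/side0.png

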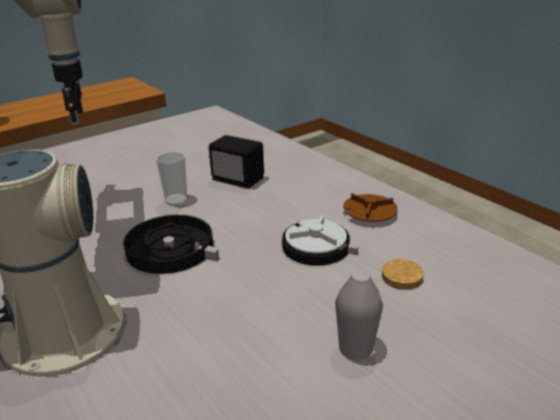

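```bash
cat > h.py <<'E'
import numpy as np, cv2
from rig import r, grab_frame, spotter
def proj(f,P):
    P=np.atleast_2d(np.array(P,float)); rv,_=cv2.Rodrigues(np.array(f["R"]))
    return cv2.projectPoints(P,rv,np.array(f["t"],float),np.array([[f["fx"],0,f["cx"]],[0,f["fy"],f["cy"]],[0,0,1]]),np.array(f["dist_coeffs"],float))[0].reshape(-1,2)
def ray(f,uv,z):
    K=np.array([[f["fx"],0,f["cx"]],[0,f["fy"],f["cy"]],[0,0,1]])
    n=cv2.undistortPoints(np.array([[uv]],float),K,np.array(f["dist_coeffs"],float)).ravel()
    R=np.array(f["R"]);t=np.array(f["t"]);c=-R.T@t;d=R.T@np.array([n[0],n[1],1]);return c+d*(z-c[2])/d[2]
def P(c,a,rad,z): a=np.radians(a);return [c[0]+rad*np.cos(a),c[1]+rad*np.sin(a),z]
def draw(cam,c,pa,na,zc,out,C=(608,-88,27),half=None,S=8):
    f=grab_frame(cam); u=proj(f,C)[0]; hw=half or 45; hh=int(hw*.75)
    x0=max(0,int(u[0]-hw));y0=max(0,int(u[1]-hh))
    im=f["img"][y0:y0+2*hh,x0:x0+2*hw,::-1]; s=min(S,800//im.shape[1]);im=cv2.resize(im,None,fx=s,fy=s,interpolation=cv2.INTER_CUBIC)
    raw=im.copy()
    T=lambda p:tuple(int(v) for v in ((proj(f,p)[0]-[x0,y0])+.5)*s)
    def pl(ps,col): cv2.polylines(im,[np.array([T(p) for p in ps])],False,col,1)
    A=np.linspace(0,360,73)
    pl([P(c,a,85,27) for a in A],(0,255,255))
    pl([P(c,a,75,zc+5) for a in A],(0,255,0))
    pl([P(c,a,18,zc+29) for a in A],(255,0,0))
    pl([P(c,pa,84,22),P(c,pa,108,22)],(0,0,255))
    for k in (60,180,300): pl([P(c,na+k,18,zc+23),P(c,na+k,68,zc+23)],(255,0,255))
    pl([P(c,na,56,zc+5),P(c,na,75,zc+5)],(255,128,0))
    cv2.imwrite(f"pics/{out}.png",im);cv2.imwrite(f"pics/{out}_raw.png",raw);return f
E
python3 - <<'E'
from h import *
for c in("scene","side"): draw(c,(608,-88),-60,97,30,c+"1")
a=cv2.imread("pics/scene1.png");
for c in("scene","side"):
    A=cv2.imread(f"pics/{c}1.png");B=cv2.imread(f"pics/{c}1_raw.png")
    cv2.imwrite(f"pics/{c}1c.png",cv2.resize(np.vstack([A,B]),None,fx=.55,fy=.55))
E
```

```text
(no output)
```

View pics/scene1c.png

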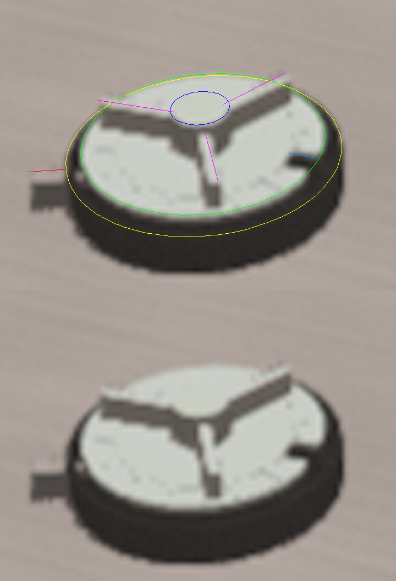

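View pics/side1c.png

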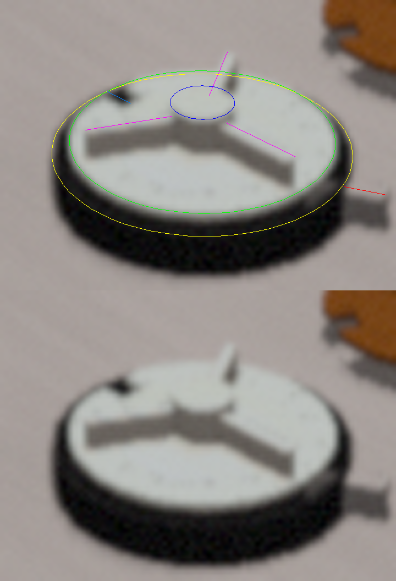

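```bash
cat >> h.py <<'E'
def rel(tx,ty,tz,yaw,cmd):
    """tool shift/twist from cmd=(x,y,z,yawdeg)"""
    a=np.radians(cmd[3]);d=np.array([tx-cmd[0],ty-cmd[1]])
    dy=(cmd[3]-yaw+180)%360-180
    return [d@[np.cos(a),np.sin(a)]/1000,d@[np.sin(a),-np.cos(a)]/1000,(cmd[2]-tz)/1000,dy/180]
E
python3 - <<'E'
from h import *
f=grab_frame("wrist");s=r.sense();R=np.array(f["R"]);c=-R.T@np.array(f["t"])
a=s["tcp_rot"][2];d=c-s["eef_pos"]
print(c,d@[np.cos(a),np.sin(a),0],d@[np.sin(a),-np.cos(a),0],-d[2]); print("axis in world",R[2])
cmd=(271.177,563.109,404.681,np.degrees(2.6928))
for ph in(57,): 
    ph_=np.radians(ph);x=608+50*np.cos(ph_)-15*np.sin(ph_);y=-88+50*np.sin(ph_)+15*np.cos(ph_)
    print(x,y,rel(x,y,350,ph+90,cmd))
E
```

```text
[199.18069481 598.54346084 373.66121424] 80.2423570567041 0.672847468190883 31.03281759920918
axis in world [ 0.27489835 -0.13387254 -0.95210768]
622.65189323157 -37.89688607750339 [np.float64(-0.5774321682927784), np.float64(-0.3889919879543138), 0.05468099999999999, np.float64(0.040478194849044906)]
```

apply_moves(motion="-1 -0.577 -0.389 0 0.04; -1 -0.577 -0.389 0 0.04; -1 -0.577 -0.389 0 0.04; -1 -0.577 -0.389 0 0.04; -1 -0.577 -0.389 0 0.04; -1 -0.577 -0.389 0 0.04; -1 -0.577 -0.389 0 0.04; -1 -0.577 -0.389 0 0.04; -1 -0.577 -0.389 0 0.04; -1 -0.577 -0.389 0 0.04; -1 -0.577 -0.389 0 0.04; -1 -0.577 -0.389 0 0.04; -1 -0.577 -0.389 0 0.04; -1 -0.577 -0.389 0 0.04; -1 -0.577 -0.389 0 0.04; -1 -0.577 -0.389 0 0.04; -1 -0.577 -0.389 0.055 0.04; -1 -0.577 -0.389 0.055 0.04; -1 -0.577 -0.389 0.055 0.04; -1 -0.577 -0.389 0.055 0.04", squeeze=40)

```text
clock: 3.47
eef_pos: [621.9, -38.0, 348.8]
tcp_rot: [-3.14, -0.002, 2.566]
contact_force: [-0.4, 0.8, -0.4]
opening: 0.002
```

```bash
python3 - <<'E'
from h import *
f=draw("wrist",(608,-88),-60,97,30,"w1",half=130)
cv2.imwrite("pics/w1full.png",f["img"][:,:,::-1])
for c in("wrist",):
  for q in ["rinser","cover","notch","rib","hub","pin"]:
    print(q,[( [round(v) for v in d["point"]],round(d["conf"],2)) for d in spotter.place_of(q,c)])
E
```

```text
rinser []
cover [([828, -58, 13], 0.76), ([606, -86, 30], 0.63)]
notch [([772, -37, 21], 0.79), ([604, -24, 35], 0.75)]
rib [([609, -135, 53], 0.89)]
hub [([604, -85, 67], 0.59)]
pin [([640, -146, 28], 0.57), ([602, -24, 33], 0.55)]
```

View pics/w1.png

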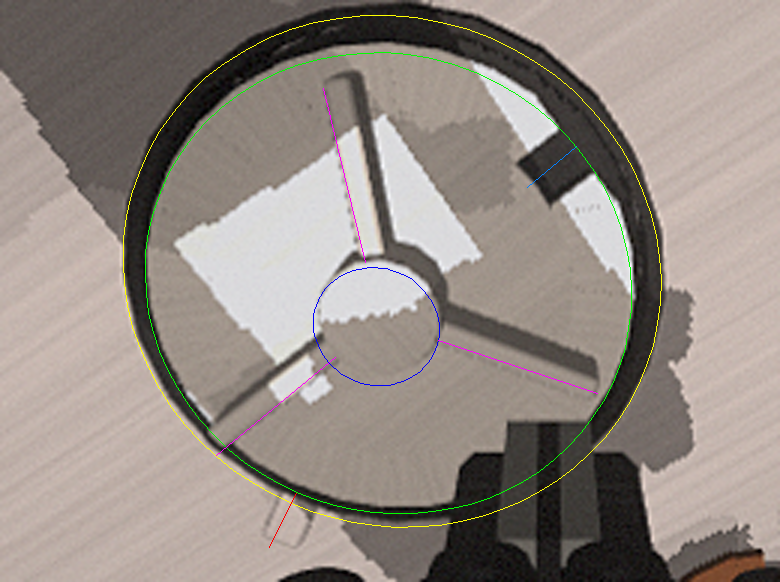

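View pics/w1full.png

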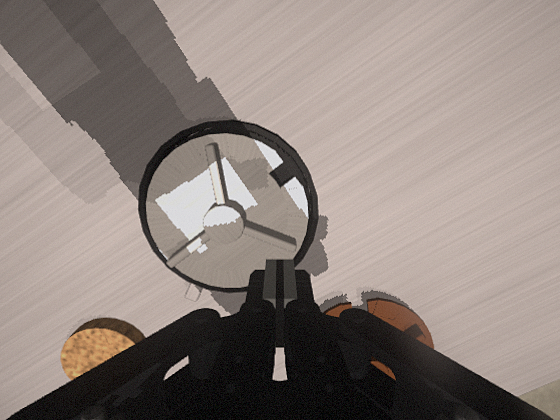

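```bash
cat > fit.py <<'E'
from h import *
from scipy.optimize import least_squares
f=grab_frame("wrist");u=proj(f,(608,-88,27))[0];x0=int(u[0]-130);y0=int(u[1]-97);print(x0,y0)
im=f["img"].copy()
w=lambda p:(np.array(p)/3-.5+[x0,y0])
notch=[w(p) for p in[(520,162),(552,203)]]
hub=[]
def res(p):
    c=(p[0],p[1]);n=p[2];o=[]
    N=np.radians(n);e=np.array([np.cos(N),np.sin(N)]);t=np.array([-e[1],e[0]])
    pts=[list(np.array(c)+56*e+s*8.5*t)+[35] for s in(1,-1)]
    q=proj(f,pts);o+=list((q-np.array(notch)).ravel())
    # rib outer-end top corners: rib centre end
    q=proj(f,[P(c,n+60,68,53),P(c,n+180,68,53),P(c,n+300,68,53)])
    o+=list((q-np.array([w(p) for p in RIBS])).ravel())
    # ear centre end
    a=p[3];q=proj(f,[P(c,a,108,22)]);o+=list((q-w((284,547))).ravel())
    return np.array(o)
RIBS=[(338,78),(213,443),(599,385)]
best=least_squares(res,[608,-88,97,-60]);print(best.x);print(res(best.x).reshape(-1,2).round(1))
RIBS=[RIBS[0],RIBS[1],RIBS[2]]
E
python3 fit.py
python3 - <<'E'
from h import *
f=grab_frame("wrist");u=proj(f,(608,-88,27))[0];x0=int(u[0]-110);y0=int(u[1]-40)
print(x0,y0); im=f["img"][y0:y0+140,x0:x0+220,::-1]
cv2.imwrite("pics/w1z.png",cv2.resize(im,None,fx=3.6,fy=3.6,interpolation=cv2.INTER_CUBIC)); print(r.sense()["clock"])
E
```

```text
96 117
[606.6107699  -84.64853045  95.33023885 -57.71497027]
[[-0.8 -0.5]
 [ 0.2  0.5]
 [-0.8 -0.3]
 [ 1.3 -0.6]
 [-0.1  1.8]
 [ 0.4 -1.1]]
116 174
3.9167
```

View pics/w1_raw.png

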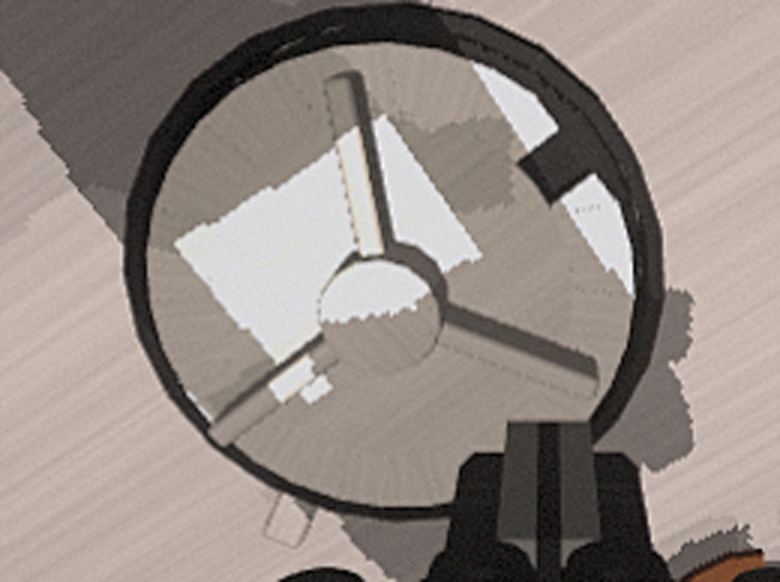

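```bash
cat >> h.py <<'E'
def fwd(cmd,m):
    a=np.radians(cmd[3]);return (cmd[0]+1000*(m[0]*np.cos(a)+m[1]*np.sin(a)),cmd[1]+1000*(m[0]*np.sin(a)-m[1]*np.cos(a)),cmd[2]-1000*m[2],cmd[3]-180*m[3])
def arc(cmd,c,phis,z,R=50,off=15):
    out=[]
    for ph in phis:
        p=np.radians(ph);x=c[0]+R*np.cos(p)-off*np.sin(p);y=c[1]+R*np.sin(p)+off*np.cos(p)
        out.append(rel(x,y,z,ph+90,cmd))
    print("; ".join("-1 "+" ".join(f"{v:.4f}" for v in o) for o in out)); return fwd(cmd,[round(v,4) for v in out[-1]])
E
python3 - <<'E'
from h import *
cmd=fwd((271.177,563.109,404.681,np.degrees(2.6928)),(-.577,-.389,.055,.04));print(cmd)
c=(607,-86)
ph=[57]*5+list(57-5*np.arange(1,16)); cmd=arc(cmd,c,ph,215.7);print(cmd)
ph=list(ph[-1]-5*np.arange(1,18)) ; print(ph[-1]); cmd=arc(cmd,c,ph,215.7);print(cmd)
E
```

```text
(np.float64(622.2590456224635), np.float64(-37.71659636016386), 349.681, np.float64(147.0860750728281))
-1 0.0015 0.0012 0.1340 0.0005; -1 0.0015 0.0012 0.1340 0.0005; -1 0.0015 0.0012 0.1340 0.0005; -1 0.0015 0.0012 0.1340 0.0005; -1 0.0015 0.0012 0.1340 0.0005; -1 -0.0029 0.0023 0.1340 0.0283; -1 -0.0074 0.0030 0.1340 0.0560; -1 -0.0120 0.0034 0.1340 0.0838; -1 -0.0165 0.0033 0.1340 0.1116; -1 -0.0210 0.0028 0.1340 0.1394; -1 -0.0255 0.0020 0.1340 0.1671; -1 -0.0299 0.0007 0.1340 0.1949; -1 -0.0341 -0.0009 0.1340 0.2227; -1 -0.0382 -0.0029 0.1340 0.2505; -1 -0.0422 -0.0052 0.1340 0.2783; -1 -0.0458 -0.0079 0.1340 0.3060; -1 -0.0493 -0.0109 0.1340 0.3338; -1 -0.0525 -0.0142 0.1340 0.3616; -1 -0.0553 -0.0177 0.1340 0.3894; -1 -0.0579 -0.0215 0.1340 0.4171
(np.float64(659.1827533453063), np.float64(-87.22719934576767), 215.68099999999998, np.float64(72.00807507282809))
-103
-1 -0.0044 0.0011 -0.0000 0.0278; -1 -0.0089 0.0018 -0.0000 0.0556; -1 -0.0134 0.0022 -0.0000 0.0834; -1 -0.0180 0.0021 -0.0000 0.1112; -1 -0.0225 0.0016 -0.0000 0.1389; -1 -0.0270 0.0008 -0.0000 0.1667; -1 -0.0313 -0.0005 -0.0000 0.1945; -1 -0.0356 -0.0021 -0.0000 0.2223; -1 -0.0397 -0.0041 -0.0000 0.2500; -1 -0.0436 -0.0064 -0.0000 0.2778; -1 -0.0473 -0.0090 -0.0000 0.3056; -1 -0.0508 -0.0120 -0.0000 0.3334; -1 -0.0539 -0.0153 -0.0000 0.3612; -1 -0.0568 -0.0188 -0.0000 0.3889; -1 -0.0594 -0.0226 -0.0000 0.4167; -1 -0.0616 -0.0266 -0.0000 0.4445; -1 -0.0635 -0.0307 -0.0000 0.4723
(np.float64(610.3699140527493), np.float64(-138.13934642481945), 215.68099999999998, np.float64(-13.005924927171904))
```

apply_moves(motion="-1 0.0015 0.0012 0.04 0; -1 0.0015 0.0012 0.08 0; -1 0.0015 0.0012 0.110 0; -1 0.0015 0.0012 0.126 0; -1 0.0015 0.0012 0.134 0; -1 0.0015 0.0012 0.134 0; -1 0.0015 0.0012 0.134 0")

```text
clock: 4.5
eef_pos: [622.1, -35.8, 216.3]
tcp_rot: [3.141, 0.001, 2.567]
contact_force: [-0.1, -0.1, 0.1]
opening: 0.003
```

```bash
python3 - <<'E'
from h import *
for c in("side","scene"): draw(c,(606.6,-85),-58,95.4,30,c+"2",half=60)
A=[cv2.imread(f"pics/{c}2_raw.png") for c in("scene","side")]
cv2.imwrite("pics/c2.png",cv2.resize(np.hstack(A),None,fx=.52,fy=.52))
E
```

```text
(no output)
```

View pics/c2.png

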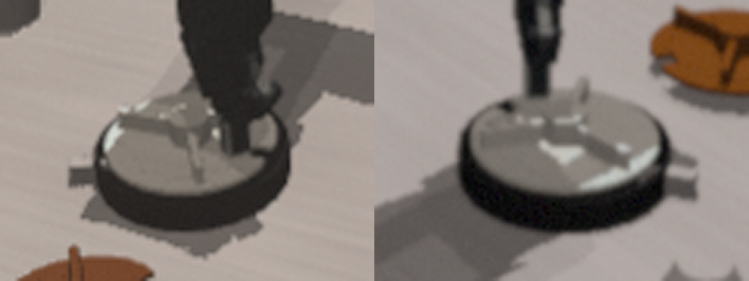

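apply_moves(motion="-1 -0.0044 0.0011 0 0.028; -1 -0.0089 0.0018 0 0.056; -1 -0.0135 0.0022 0 0.084; -1 -0.0180 0.0021 0 0.111; -1 -0.0225 0.0016 0 0.139; -1 -0.0270 0.0008 0 0.167; -1 -0.0314 -0.0005 0 0.195; -1 -0.0356 -0.0021 0 0.222; -1 -0.0397 -0.0041 0 0.250; -1 -0.0437 -0.0064 0 0.278; -1 -0.0473 -0.0091 0 0.306; -1 -0.0508 -0.0121 0 0.333; -1 -0.0540 -0.0154 0 0.361; -1 -0.0568 -0.0189 0 0.389; -1 -0.0594 -0.0227 0 0.417; -1 -0.0594 -0.0227 0 0.417")

```text
clock: 5.93
eef_pos: [659.8, -87.9, 217.5]
tcp_rot: [3.139, -0.0, 1.253]
contact_force: [-0.2, -0.7, 0.7]
opening: -0.001
```

```bash
python3 - <<'E'
from h import *
f=draw("wrist",(606.6,-85),-58,-18+60,30,"w3",half=130)
E
```

```text
(no output)
```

View pics/w3.png

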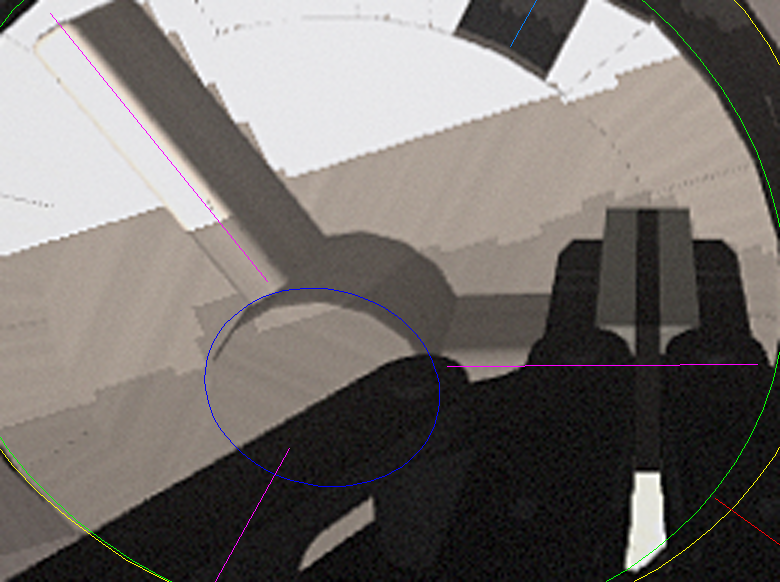

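apply_moves(motion="-1 -0.0044 0.0011 0 0.028; -1 -0.0089 0.0018 0 0.056; -1 -0.0134 0.0022 0 0.083; -1 -0.0180 0.0021 0 0.111; -1 -0.0225 0.0016 0 0.139; -1 -0.0270 0.0008 0 0.167; -1 -0.0313 -0.0005 0 0.194; -1 -0.0356 -0.0021 0 0.222; -1 -0.0397 -0.0041 0 0.250; -1 -0.0436 -0.0064 0 0.278; -1 -0.0473 -0.0090 0 0.306; -1 -0.0508 -0.0120 0 0.333; -1 -0.0539 -0.0153 0 0.361; -1 -0.0568 -0.0188 0 0.389; -1 -0.0594 -0.0226 0 0.417; -1 -0.0616 -0.0266 0 0.444; -1 -0.0635 -0.0307 0 0.472; -1 -0.0635 -0.0307 0 0.472; -1 -0.0635 -0.0307 0 0.472")

```text
clock: 7.57
eef_pos: [610.6, -138.0, 216.4]
tcp_rot: [-3.142, -0.001, -0.221]
contact_force: [0.2, 0.0, -0.3]
opening: -0.0
```

```bash
python3 - <<'E'
from h import *
f=draw("wrist",(606.6,-85),-58,-103+60,30,"w4",half=130)
for c in("side","scene"): draw(c,(606.6,-85),-58,-43,30,c+"4",half=60)
A=[cv2.imread(f"pics/{c}4_raw.png") for c in("scene","side")]
cv2.imwrite("pics/c4.png",cv2.resize(np.hstack(A),None,fx=.52,fy=.52))
E
```

```text
(no output)
```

View pics/w4.png

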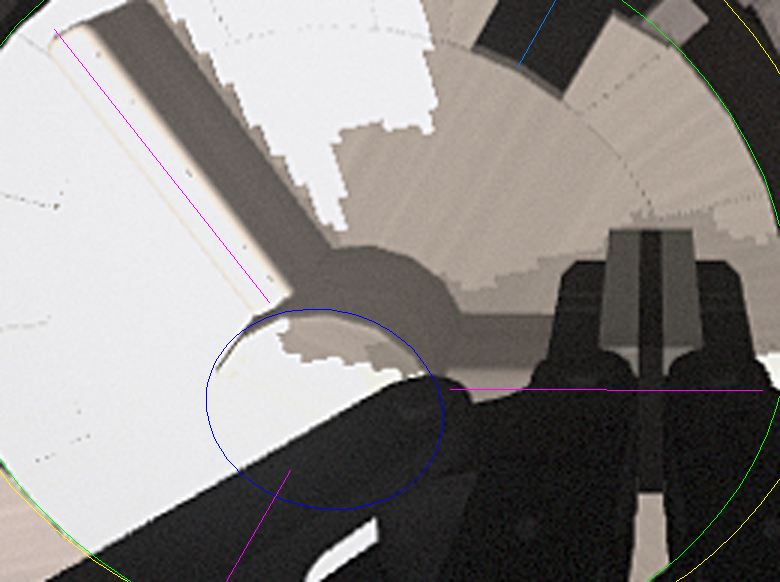

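View pics/c4.png

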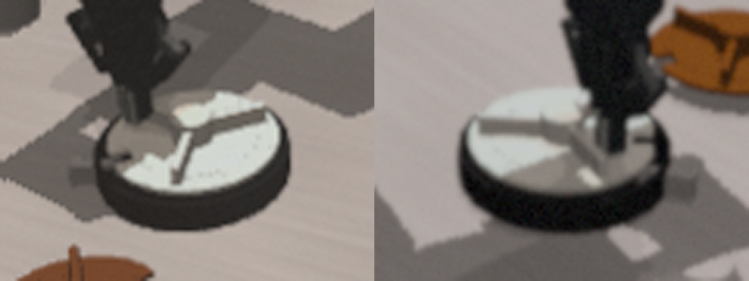

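```bash
python3 - <<'E'
from h import *
f=grab_frame("wrist");cv2.imwrite("pics/w4full.png",cv2.resize(f["img"][:,:,::-1],(800,600)))
for q in("notch","pin","hub","rinser"): print(q,[( [round(v) for v in d["point"]],round(d["conf"],2)) for d in spotter.place_of(q,"wrist")])
E
```

```text
notch [([657, -132, 35], 0.65)]
pin [([639, -146, 26], 0.94)]
hub [([608, -83, 64], 0.6)]
rinser []
```

View pics/w4full.png

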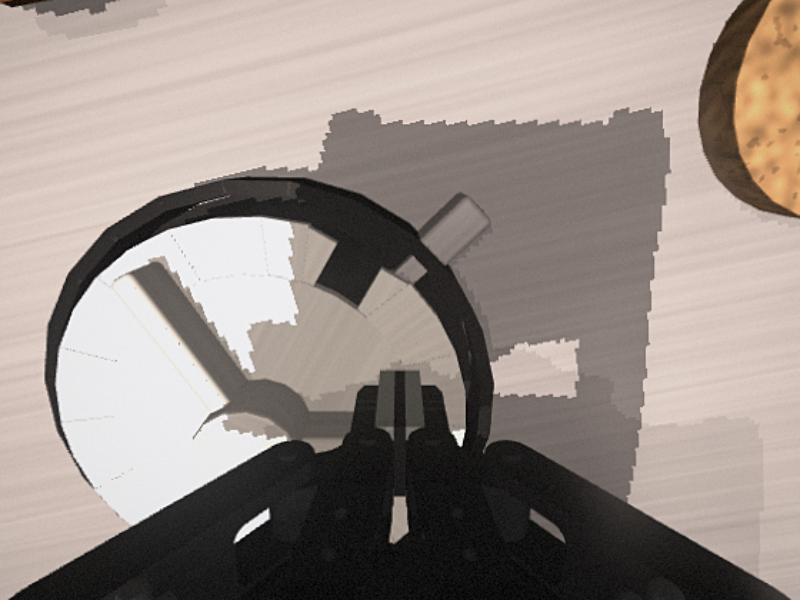

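```bash
python3 - <<'E'
from h import *
f=grab_frame("wrist")
def b(u,z): return ray(f,np.array(u)*.7,z).round(1)[:2]
n1,n2=b((316,285),35),b((360,308),35);o1,o2=b((338,236),35),b((380,265),35)
print("notch",n1,n2,o1,o2,np.hypot(*(n1-n2)))
print("bar",b((400,278),27),b((426,265),27),b((413,257),27),b((412,268),27))
print("ear",b((462,195),22),b((490,215),22),b((420,242),22),b((449,266),22))
im=f["img"][100:240,190:370,::-1];cv2.imwrite("pics/w4z.png",cv2.resize(im,None,fx=4,fy=4,interpolation=cv2.INTER_CUBIC))
E
```

```text
notch [ 651.6 -117.8] [ 640.3 -130.3] [ 666.  -129.4] [ 653.5 -140.5] 16.850519279832355
bar [ 645.6 -145.6] [ 648.1 -155.6] [ 652.  -151.7] [ 648.2 -150.5]
ear [ 668.4 -172.8] [ 659.5 -181.1] [ 655.6 -155.2] [ 644.7 -163.7]
```

View pics/w4z.png

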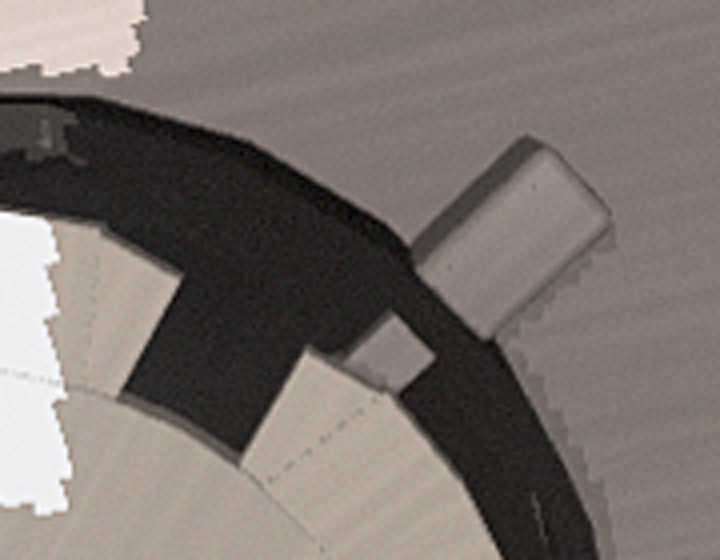

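```bash
python3 - <<'E'
from h import *
from scipy.optimize import least_squares
f=grab_frame("wrist")
w=lambda u:(np.array(u)+.5)/4-.5+np.array([190,100])
b=lambda u,z: ray(f,w(u),z)[:2]
e=[b(u,22) for u in((543,145),(610,215),(415,268),(483,335))];print(np.array(e).round(1))
tip=(e[0]+e[1])/2;base=(e[2]+e[3])/2;d=tip-base;a=np.degrees(np.arctan2(*d[::-1]));print("ear dir",a,np.linalg.norm(d),"centre est",tip-108*d/np.linalg.norm(d))
g=[b(u,z) for u in((393,317),(435,355)) for z in(22,27)];print("bar",np.array(g).round(1))
n=[b(u,35) for u in((122,397),(240,462),(182,275),(305,350))];print(np.array(n).round(1))
ni=(n[0]+n[1])/2;no=(n[2]+n[3])/2
for c in((606.6,-85),(607,-86),(608,-88)):
  A=lambda p:np.degrees(np.arctan2(p[1]-c[1],p[0]-c[0]))
  print(c,"ear",A(tip),A(base),"notch",A(ni),A(no),np.hypot(*(ni-c)),np.hypot(*(tip-c)),[round(A(x),1) for x in g])
# rim ellipse circle fit of disc edge
E
```

```text
[[ 668.4 -173.8]
 [ 658.1 -180.5]
 [ 657.1 -155.3]
 [ 646.6 -162. ]]
ear dir -58.343040130606575 21.768375301955167 centre est [606.57807922 -85.23403867]
bar [[ 651.5 -151.2]
 [ 652.6 -151.3]
 [ 645.4 -155.4]
 [ 646.6 -155.4]]
[[ 652.  -117.4]
 [ 640.8 -129.2]
 [ 664.7 -128.4]
 [ 652.7 -140.3]]
(606.6, -85) ear -58.417972714304454 -58.43684763370569 notch -43.939239311453605 -43.4727567682321 55.24695108415438 108.18780280950735 [np.float64(-55.8), np.float64(-55.3), np.float64(-61.1), np.float64(-60.4)]
(607, -86) ear -58.32011682072463 -58.314270831022796 notch -43.472016603306685 -43.1080806384318 54.26682980325471 107.12658030992044 [np.float64(-55.7), np.float64(-55.1), np.float64(-61.1), np.float64(-60.3)]
(608, -88) ear -58.21123238756626 -58.17671785509199 notch -42.63357005325177 -42.46013658864224 52.17070480343055 104.89960573174996 [np.float64(-55.4), np.float64(-54.8), np.float64(-61.0), np.float64(-60.2)]
```

```bash
python3 - <<'E'
from h import *
cmd=(610.37,-138.14,215.68,-13.0)
cmd=arc(cmd,(607,-86),[-106,-109,-112,-114,-116],215.7);print(cmd)
E
```

```text
-1 -0.0026 0.0007 -0.0000 0.0167; -1 -0.0053 0.0012 -0.0000 0.0333; -1 -0.0080 0.0017 -0.0000 0.0500; -1 -0.0098 0.0019 -0.0000 0.0611; -1 -0.0116 0.0020 -0.0000 0.0722
(np.float64(598.6174051398035), np.float64(-137.47930789918163), 215.68, -25.996000000000002)
```

apply_moves(motion="-1 -0.0026 0.0007 0 0.0167; -1 -0.0053 0.0012 0 0.0333; -1 -0.0080 0.0017 0 0.0500; -1 -0.0098 0.0019 0 0.0611; -1 -0.0116 0.0020 0 0.0722; -1 -0.0116 0.0020 0 0.0722; -1 -0.0116 0.0020 0 0.0722")

```text
clock: 8.65
eef_pos: [598.6, -137.5, 215.7]
tcp_rot: [3.142, 0.0, -0.451]
contact_force: [0.0, 0.1, -0.5]
opening: -0.0
```

```bash
python3 - <<'E'
from h import *
f=grab_frame("wrist");u=proj(f,P((606.6,-85.1),-58.4,75,30))[0];x0=int(u[0]-90);y0=max(0,int(u[1]-70));print(x0,y0)
im=f["img"][y0:y0+140,x0:x0+180,::-1];cv2.imwrite("pics/w5z.png",cv2.resize(im,None,fx=4,fy=4,interpolation=cv2.INTER_CUBIC))
E
```

```text
169 102
```

View pics/w5z.png

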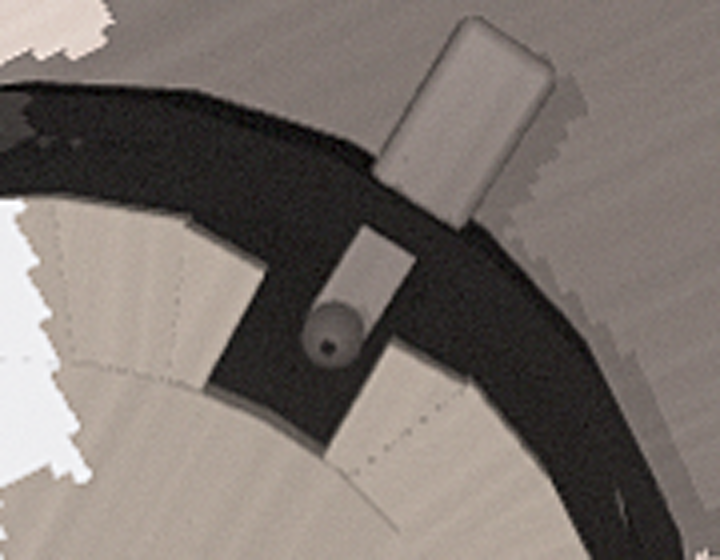

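```bash
python3 - <<'E'
from h import *
f=grab_frame("wrist")
w=lambda u:(np.array(u)+.5)/4-.5+np.array([169,102])
b=lambda u,z: ray(f,w(u),z)[:2]
t=b((327,347),29)
e=[b(u,22) for u in((465,18),(555,70),(375,173),(460,228))];tip=(e[0]+e[1])/2;base=(e[2]+e[3])/2
n=[b(u,35) for u in((205,388),(325,455),(267,268),(398,335))]
ni=(n[0]+n[1])/2;no=(n[2]+n[3])/2
d=no-ni;print("pin",t,"notch dir",np.degrees(np.arctan2(d[1],d[0])),np.linalg.norm(n[0]-n[1]),np.linalg.norm(n[2]-n[3]))
d=tip-base;print("ear dir",np.degrees(np.arctan2(d[1],d[0])),tip-108*d/np.hypot(*d))
for c in((606.6,-85.1),(607,-86)):
  A=lambda p:np.degrees(np.arctan2(p[1]-c[1],p[0]-c[0])).round(2)
  print(A(t),np.hypot(*(t-c)),A(tip),A(base),"notch",A(ni),A(no),np.hypot(*(ni-c)))
dn=(no-ni)/np.hypot(*(no-ni));v=t-ni;print("lateral offset of pin from notch centreline",dn[0]*v[1]-dn[1]*v[0], "widthwise edges",[dn[0]*(x-ni)[1]-dn[1]*(x-ni)[0] for x in n])
cmd=(598.617,-137.479,215.68,-25.996)
cmd=arc(cmd,(607,-86),[-117,-117.5,-118,-118.5,-119],215.7);print(cmd)
E
```

```text
pin [ 640.69388318 -141.36323904] notch dir -56.00742285723241 16.58913874091395 17.243754325512036
ear dir -57.00174216262059 [604.23967421 -86.67916409]
-58.79 65.78711832394718 -58.51 -58.89 notch -56.98 -56.75 55.27720362709735
-58.68 64.81023067814942 -58.44 -58.81 notch -56.81 -56.62 54.30482713969714
lateral offset of pin from notch centreline -2.2526477719047 widthwise edges [np.float64(8.29382665759905), np.float64(-8.293826657599135), np.float64(8.614135200585766), np.float64(-8.614135200585766)]
-1 -0.0009 0.0003 -0.0000 0.0056; -1 -0.0013 0.0004 -0.0000 0.0084; -1 -0.0018 0.0005 -0.0000 0.0111; -1 -0.0022 0.0007 -0.0000 0.0139; -1 -0.0027 0.0008 -0.0000 0.0167
(np.float64(595.8395267314443), np.float64(-137.0146270437907), 215.68, -29.002)
```

apply_moves(motion="-1 -0.0009 0.0003 0 0.0056; -1 -0.0018 0.0005 0 0.0111; -1 -0.0018 0.0005 0 0.0111; -1 -0.0018 0.0005 0 0.0111; -1 0.008 0.0005 0 0.0111; -1 0.01 0.0005 0 0.0111; -1 0.01 0.0005 0 0.0111")

```text
clock: 9.33
eef_pos: [608.4, -142.8, 215.8]
tcp_rot: [-3.141, -0.001, -0.488]
contact_force: [0.2, -0.1, 1.4]
opening: -0.003
```

```bash
python3 - <<'E'
from h import *
f=grab_frame("wrist");u=proj(f,P((606.6,-85.1),-58.4,75,30))[0];x0=int(u[0]-90);y0=max(0,int(u[1]-70));print(x0,y0)
im=f["img"][y0:y0+140,x0:x0+180,::-1];cv2.imwrite("pics/w6z.png",cv2.resize(im,None,fx=4,fy=4,interpolation=cv2.INTER_CUBIC))
E
```

```text
165 125
```

View pics/w6z.png

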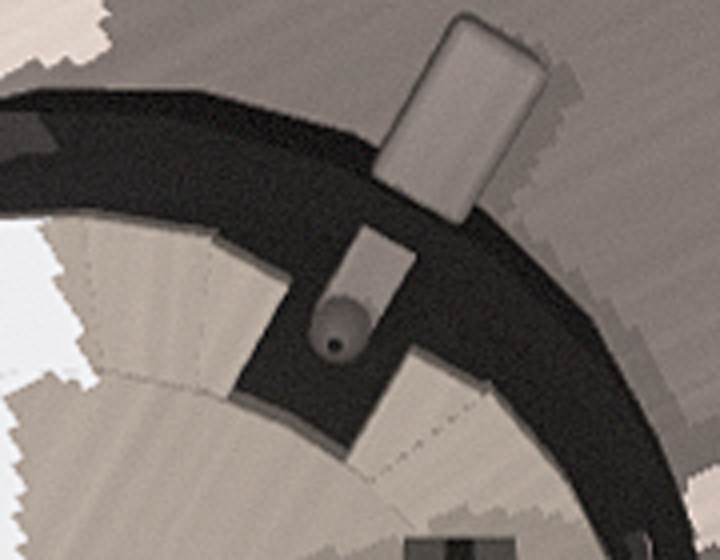

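```bash
python3 - <<'E'
from h import *
f=grab_frame("wrist")
w=lambda u:(np.array(u)+.5)/4-.5+np.array([165,125])
b=lambda u,z: ray(f,w(u),z)[:2]
t=b((334,346),29)
n=[b(u,35) for u in((230,397),(346,460),(290,283),(413,347))]
ni=(n[0]+n[1])/2;no=(n[2]+n[3])/2
dn=(no-ni)/np.hypot(*(no-ni));v=t-ni;print("lat",dn[0]*v[1]-dn[1]*v[0],t)
c=(606.6,-85.1);A=lambda p:np.degrees(np.arctan2(p[1]-c[1],p[0]-c[0])).round(2);print(A(t),A(ni),A(no))
h=[d for d in spotter.place_of("hub","wrist")];print(h)
s=r.sense();print(s["eef_pos"])
cmd=fwd((598.617,-137.479,215.68,-25.996),(.01,.0005,0,.0111));print(cmd)
print(rel(606.6,-85.1,250,cmd[3],cmd))
E
```

```text
lat -0.31844299135807663 [ 639.93234811 -141.15445694]
-59.26 -59.3 -58.83
[]
[ 607.33420799 -142.37080908  215.53583155]
(np.float64(607.386092282853), np.float64(-142.3114963046864), 215.68, -27.994)
[np.float64(-0.02754799747137726), np.float64(-0.05014859006806969), -0.034319999999999996, 0.0]
```

apply_moves(motion="-1 0 0 -0.03 0; -1 0 0 -0.06 0; -1 0 0 -0.06 0; -1 -0.0275 -0.050 -0.06 0; -1 -0.0275 -0.050 -0.06 0; -1 -0.0275 -0.050 -0.06 0; -1 -0.0275 -0.050 -0.04 0; -1 -0.0275 -0.050 -0.021 0; -1 -0.0275 -0.050 -0.021 0")

```text
clock: 10.23
eef_pos: [604.9, -85.2, 233.3]
tcp_rot: [3.14, 0.005, -0.487]
contact_force: [-1.5, 0.4, 0.0]
opening: -0.003
```

```bash
python3 - <<'E'
from h import *
f=draw("wrist",(606.6,-85.1),-58.5,-58.5,30,"w7",half=130)
for c in("side","scene"): draw(c,(606.6,-85.1),-58.5,-58.5,30,c+"7",half=60)
A=[cv2.imread(f"pics/{c}7_raw.png") for c in("scene","side")]
cv2.imwrite("pics/c7.png",cv2.resize(np.hstack(A),None,fx=.52,fy=.52))
E
```

```text
(no output)
```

View pics/w7.png

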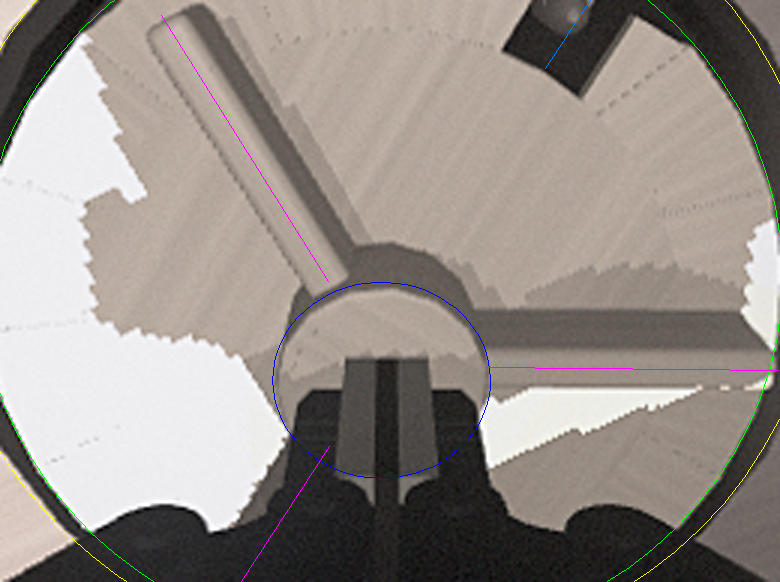

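View pics/c7.png

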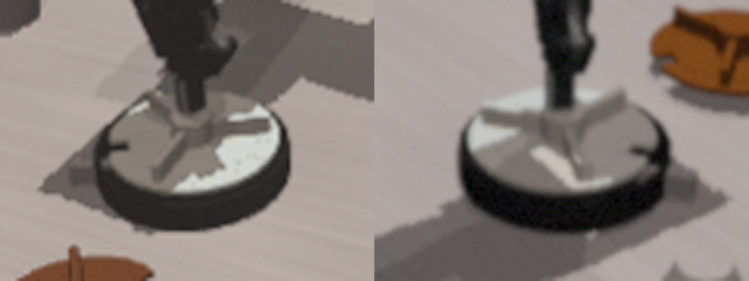

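apply_moves(motion="-1 0 0 0.002 0; -1 0 0 0.004 0; -1 0 0 0.006 0; -1 0 0 0.008 0; -1 0 0 0.010 0; -1 0 0 0.012 0; -1 0 0 0.012 0; -1 0 0 0.012 0")

```text
clock: 11.05
eef_pos: [606.9, -85.5, 225.3]
tcp_rot: [-3.141, -0.001, -0.487]
contact_force: [0.6, -1.1, 4.5]
opening: 0.001
```

Some push-back, not yet the firm stop; press on.

apply_moves(motion="-1 0 0 0.001 0; -1 0 0 0.002 0; -1 0 0 0.003 0; -1 0 0 0.003 0")

```text
clock: 11.38
eef_pos: [607.1, -85.5, 224.3]
tcp_rot: [-3.141, -0.002, -0.487]
contact_force: [-6.7, 0.0, 26.4]
opening: 0.001
```

apply_moves(motion="-1 0 0 -0.01 0; -1 0 0 -0.04 0; -1 0 0 -0.08 0; -1 0 0 -0.12 0; -1 -0 0 -0.15 0; -1 0 0 -0.15 0; -1 0 0 -0.15 0")

```text
clock: 11.97
eef_pos: [606.9, -85.3, 373.8]
tcp_rot: [-3.14, -0.004, -0.487]
contact_force: [-0.3, 0.1, -1.0]
opening: 0.002
```

```bash
python3 - <<'E'
from h import *
f=draw("wrist",(606.6,-85.1),-58.5,-58.5,22,"w8",half=130)
for c in("side","scene"): draw(c,(606.6,-85.1),-58.5,-58.5,22,c+"8",half=60)
A=[cv2.imread(f"pics/{c}8_raw.png") for c in("scene","side")]
cv2.imwrite("pics/c8.png",cv2.resize(np.hstack(A),None,fx=.52,fy=.52))
for q in("notch","hub","cover","glass","coasters","shaker","dispenser"): print(q,[( [round(v) for v in d["point"]],round(d["conf"],2)) for c in("side","scene") for d in spotter.place_of(q,c)])
E
```

```text
notch [([776, -34, 23], 0.98), ([638, -141, 29], 0.67), ([642, -143, 29], 0.73), ([775, -34, 21], 0.69)]
hub [([828, -60, 44], 0.95), ([606, -86, 48], 0.86), ([833, -57, 50], 0.76), ([608, -89, 54], 0.58)]
cover [([829, -57, 19], 0.72), ([605, -84, 21], 0.71), ([834, -60, 16], 0.96), ([610, -84, 22], 0.58)]
glass [([642, -141, 29], 0.68), ([448, 359, -1], 0.62), ([452, 361, -2], 0.79)]
coasters [([673, -312, 0], 0.58), ([677, -310, 0], 0.93)]
shaker [([437, -410, -1], 0.92), ([436, -409, 1], 0.98)]
dispenser [([451, 357, -1], 0.67), ([669, 363, 3], 0.65), ([671, 363, 1], 0.84)]
```

View pics/w8.png

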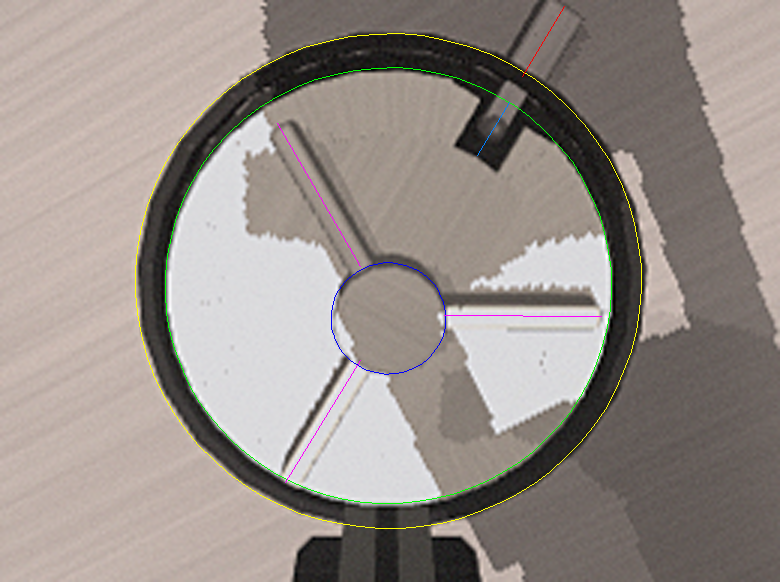

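View pics/c8.png

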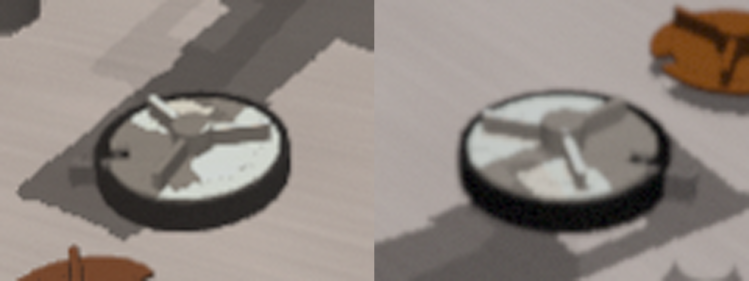

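The cover now lies inside the rim, level with it. The pin shows in the notch at about (490,130) in the wrist view, and the overlay for the seated height matches. The gripper is well clear above, so I'm handing in.

```bash
python3 - <<'E'
from rig import r
print(r.sense()["contact_force"]); r.sign_off()
E
```

```text
[-0.25340856  0.16209536  0.81201585]
the job is handed in; nothing more can be done
```

The cover is turned and pressed home, and I handed the job in at about 12.5 s of the 48 s allowed.

- **Turning:** I put the shut fingertips against one rib and turned the cover about 154° clockwise. Before pressing, the pin was about 0.3 mm off the notch's centreline.
- **Pressing:** I pressed on the hub to the firm stop, reached at 26 N with the TCP at 224.3 mm (expected about 224 mm). I then raised the arm about 150 mm straight up.
- **Last checks:**
  - In the wrist picture the cover matches the overlay drawn for the seated height, with the pin in the notch in line with the ear.
  - The networks put the cover's origin at 21–22 mm (22 mm is seated).
  - The four bystanders were found where they started, within the networks' accuracy.
  - The wrist force was back to about zero.
- **Disagreements:** The networks' readings for the hub (48 and 54 mm, true 51) and the notch (29 mm, true 27) were off by 2–3 mm, within their stated error. They also gave a false "glass" on the rinser and a false "dispenser" at the glass.

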